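Rock the angle gauge on the tall stud to its set mark and hold it

ROBOT

A 6-joint arm with a two-finger parallel gripper is mounted at the origin on the work surface. World frame = base frame: x ahead of the robot, y to its left, z up, the work surface at z = 0. Lengths are in m, angles in rad, forces in N, time in s.
With the tool pointing down it reaches from about 0.35 to 0.85 m from the base axis. Payload 8.1 kg.
Tool frame: the origin (TCP) lies on the centre line of the jaws, within the pads' length; the fingertips stand ahead of it and the grasp point (between the pads) lies 11 mm behind it (robot.tip_reach is the z of the fingertips in the tool frame, in m); z points along the fingers, y is the line along which they close (so a half turn about z gives the same grasp; the last joint's range is limited). The gripper opens to 93 mm and grips with 3 to 60 N. Pads are 15 mm wide; open, the fingers measure 128 mm over their backs; the gripper's body (75 mm by 188 mm) begins 65 mm behind the grasp point.
Start: joints at [1.255, 0.13, 1.488, -0, 1.523, -0.085], TCP at [0.137, 0.584, 0.227] pointing down, gripper open.
Joint ranges: [-2.96, 2.96], [-0.89, 2.26], [0.02, 2.5], [-1.34, 4.48], [0, 2.73], [-2.66, 2.66]. Speed limits (rad/s): [2.39, 2.39, 2.79, 3.14, 3.14, 3.14].

INTERFACE

Orientations are given as a unit quaternion [w, x, y, z].
In Python, from rig import readout, eyes, robot gives the robot as it stands.
- The arm moves only by the tool apply_moves, never from a script. Its argument "rows" is text: rows parted by semicolons, each of 7 numbers parted by spaces: the shift along the tool's x, y, z in m, then the turn, a rotation vector about the tool's x, y, z in degrees, then the finger opening in m, from 0 to 0.093. In form: tx ty tz wx wy wz grip; .... A call has 1 to 12 rows; each row shifts and turns the commanded pose from where the row before left it, along the tool's axes as they then stand; what a row does not reach is not made up. A row lasts 1/12 s, in which the tool goes at most 41.7 mm and 7.16 degrees, less where a joint would pass 70% of its speed; a pose out of reach is approached as far as the arm can. A call with a gripper value outside its range is refused whole. The fingers move at their own pace and stop on an object; "grip_force" is the grip in N (left out, the last holds). Time passes only in rows, so rows that do not move let the fingers close. It gives the time, the measured TCP pose, the force, the opening and the grip force at its end, in the units of the state.
- readout.get_state(): the state, without advancing time (a new reading comes with each control period).
- eyes.camera(name): name is "side" or "top" or "wrist"; returns the picture (384x512x3 uint8, blue, green, red); there is no depth.
- eyes.get_calibration(name): a dict with "K" (3x3 intrinsics, pixels), "position" and "orientation" of the camera in the world; the wrist camera has in their place "hand_eye" (4x4, takes a point from camera to tool coordinates, whose origin is the TCP and whose axes are the flange's). Camera axes: x right, y down, z forward; pixel columns grow to the right and rows downward; lengths in m; the calibration is good to about 2 mm. A picture is of the moment at which its call begins: read the wrist's pose just before it. get_calibration takes no time and is no camera call.
- robot.close_job(): hands the job in; it is judged then, once.
The state is a dict: "clock": time; "qpos": joint angles; "dq": joint speeds; "joint_efforts": joint torques, N m; "position": TCP position; "tool_rot": TCP orientation; "wrist_force": force on the tool from outside, world axes, zero at the start; "torque": the same for the moment, N m; "opening": opening from 0.0 (shut) to 1.0 (fully open); "grip_force": force on a finger pad.
Only numpy, scipy, OpenCV 4.12 (cv2) and the standard library are available. Lean on these libraries where they do the work, as an engineer would, in place of code of your own. Each camera call takes 0.05 s, during which the arm holds its last target. There are 200 camera calls.

TASK

Pick up the angle gauge by its top post and gently set it down level on the tall stud in the vise, middle of the base on the stud, with the bar lying along the line of the two studs and its set-mark end over the short stud. Keeping hold of it and keeping it pressed lightly on the tall stud alone, rock that end downwards until the swinging pointer settles inside the brass fork mark. Finish while holding it still there, so that the short stud can be wound up to meet it; leave the loose things on the bench alone.

Things in the scene. Friction and masses are not known exactly. Their poses are not given: they have to be found in the camera images.
- gauge: pendulum angle gauge, standing on the bench, grey; 0.28 to 0.5 kg. Base bar 44 x 124 x 12 mm (x, y, z), flat underneath; on it an upright dial case 94 mm wide (y), 18 mm thick, up to z = 98 mm, white dial looking along its +x, away from the robot; on top of that a rubber post 26 x 26 mm, z = 98 to 145 mm, to grasp. Origin: centre of the underside; z up, y along the bar. The base's edges overhang the dial case; the fingers reach at most down to z = 98 mm on the post
- gauge_grip (a point): centre of the gauge's top post, 121.5 mm above its underside, 23.5 mm below the post's top; axes as the gauge
- gauge_sole (a point): centre of the gauge's underside, the point that goes on the tall stud; axes as the gauge
- gauge_toe (a point): point on the gauge's underside, 50 mm from its centre towards +y of the gauge: the set-mark end, the end that goes over the short stud and is rocked down
- gauge_pointer (a joint): swinging pointer, a black needle 58 mm long with a bob, hanging by its own weight from a pivot 86 mm above the gauge's underside, in front of the dial; it always settles plumb, in about 1 s. Value: angle (rad) from the dial's zero line (straight down to the base), growing towards the gauge's +y end, so that with the gauge at rest it reads how far the +y end has been rocked down
- gauge_mark (a joint): set mark, an open brass fork on the dial 56 mm from the same pivot, two prongs 0.1 rad either side of its middle; stiff, stays where it was set. Value: angle of its middle (rad), same zero and sense as the pointer, always on the +y side, 0.18 to 0.36
- pointer_tip (a point): tip of the pointer, 58 mm from the pivot; its z axis runs along the pointer, to the pivot
- mark_middle (a point): middle of the brass fork, 56 mm from the pivot; its z axis points to the pivot
- vise: fixed low steel vise, base 250 x 100 mm, jaws 112 mm wide, their tops 77 mm above the bench; origin on the bench under the middle of the jaw gap; y along the jaws (the line of the studs), screw handle towards its -x
- tall_stud: taller of the two fixed steel studs gripped upright in the jaws, 25 mm to the vise's -y; its head is a dome of 11 mm radius. Origin at its foot, 95 mm below its top
- tall_stud_top (a point): top of the tall stud's dome, 133 to 147 mm above the bench; the dome's centre is 11 mm below
- short_stud: shorter fixed stud, 25 mm to the vise's +y, so 50 mm from the tall one; dome of 9 mm radius. Origin at its foot, 60 mm below its top
- short_stud_top (a point): top of the short stud's dome, 98 mm above the bench; low enough to stay clear of the rocked gauge
- nut: bystander: loose hex nut, 30 mm across, 14 mm high; leave it alone
- washer: bystander: flat washer, 44 mm across, 5 mm thick; leave it alone
- offcut: bystander: wooden offcut 50 x 120 x 30 mm; leave it alone
- driver: bystander: screwdriver with orange handle, lying; leave it alone
- screw_box: bystander: cardboard box 100 x 80 x 60 mm; leave it alone
- spanner: bystander: open spanner, lying; leave it alone
- torch: bystander: aluminium torch standing on its 46 mm wide lamp end, 110 mm high; leave it alone
Not all that is in view belongs to the job. Of the things like the gauge, leave any that is purple or red; of the rest the larger one is meant.

How it is judged:
On the way:
1. the held gauge stands level on the tall stud, bar along the studs (contact force between gauge and tall_stud above 0.3 N and horizontal distance between gauge_sole and tall_stud_top below 0.014 m and horizontal distance between gauge_toe and short_stud_top below 0.025 m and contact force between the fingers and gauge above 1 N and angle between gauge's own z axis and vertical below 0.1 rad), for 0.1 s.
At the end, for the whole second after the job is handed in: Gauge held in the fingers, still, pressing (over 0.3 N) on the tall stud only: middle of its underside within 14 mm of the stud's top seen from above, toe point within 25 mm of the short stud's, sideways lean under 8 degrees; pointer at rest within 0.07 rad of the fork's middle (contact force between gauge and tall_stud above 0.3 N and horizontal distance between gauge_sole and tall_stud_top below 0.014 m and horizontal distance between gauge_toe and short_stud_top below 0.025 m and angle between the z axis of pointer_tip and the z axis of mark_middle, either way round below 0.07 rad and value of joint gauge_pointer above 0.08 rad and velocity of joint gauge_pointer between -0.15 and 0.15 rad/s and contact force between the fingers and gauge above 1 N and contact force between gauge and short_stud below 0.1 N and contact force between gauge and vise below 0.1 N and height (world z) of gauge_sole above 0.12 m and angle between gauge's own x axis and vertical between 1.42 and 1.72 rad and linear speed of gauge below 0.02 m/s); the arm keeps its last pose, push and grip.
It fails at once if the gauge is pressed on a stud or the vise with more than 45 N (contact force between gauge and tall_stud above 45 N or contact force between gauge and short_stud above 45 N or contact force between gauge and vise above 45 N).
It fails at once if the gauge is tipped by more than 45 degrees (angle between gauge's own z axis and vertical above 0.785 rad).
It fails at once if a loose bystander is moved by more than 20 mm (distance of any of nut, washer, offcut, driver, screw_box, spanner, torch from where it was at the start of the episode above 0.02 m).
It also fails if it takes over 42 s, if anything falls off the work surface, if the arm or the gripper's body presses on something with over 40 N, if the wrist force passes 120 N, or if a joint passes its speed limit or range.

## Working session

There is one attempt and no reset: what is moved stays moved. The work goes in short steps, Python scripts to look and compute and a tool call to move; the robot and the scene stay as the last step left them, time stands still between calls to the robot, and variables do not carry over. Pictures are saved under pics/ and viewed, at most 10 in all, crops included, and the job is handed in when it is done.

Besides the shell and the picture viewer there is one more tool, called after "Call:" as name(argument=value, ...), one argument or row to a line, values as JSON. apply_moves: Moves the arm, as the interface text tells. Its arguments: {"type":"object","properties":{"rows":{"type":"string"},"grip_force":{"type":"number"}},"required":["rows"]}

```bash
mkdir -p pics; ls; cat > h.py <<'E'
import numpy as np, cv2
from scipy.spatial.transform import Rotation as R
from rig import readout, eyes, robot
def rot(q): return R.from_quat([q[1],q[2],q[3],q[0]]).as_matrix()
def cam(n):
    s=readout.get_state(); im=eyes.camera(n); c=eyes.get_calibration(n); K=np.array(c["K"])
    if n=="wrist":
        T=np.eye(4);T[:3,:3]=rot(s["tool_rot"]);T[:3,3]=s["position"];T=T@np.array(c["hand_eye"])
        return im,K,T[:3,3],T[:3,:3]
    return im,K,np.array(c["position"]),rot(c["orientation"])
def ray(K,p,Rm,u,v):
    d=Rm@np.linalg.solve(K,[u,v,1.]); return p,d/np.linalg.norm(d)
def onz(K,p,Rm,u,v,z):
    p,d=ray(K,p,Rm,u,v); return p+d*(z-p[2])/d[2]
def proj(K,p,Rm,X):
    x=K@(Rm.T@(np.asarray(X)-p)); return x[:2]/x[2]
E
python3 - <<'E'
from h import *
s=readout.get_state();print(s, robot.tip_reach)
for n in("side","top","wrist"):
    im,K,p,Rm=cam(n);cv2.imwrite(f"pics/{n}0.png",im);print(n,K.tolist(),p,Rm.tolist())
a=cv2.imread("pics/side0.png");b=cv2.imread("pics/top0.png")
E
```

```text
pics
{'clock': 0.0, 'qpos': array([ 1.25460517e+00,  1.31174590e-01,  1.48928862e+00,  1.20718843e-05,
        1.52298183e+00, -8.54342623e-02]), 'dq': array([ 0.00082698, -0.00022643, -0.00016417, -0.00199994, -0.00037758,
       -0.00076566]), 'joint_efforts': array([-1.08584631e-03, -5.59849191e+01, -4.91755986e+01,  7.68105453e-02,
        3.57461767e-02, -1.81991963e-04]), 'position': array([0.13704896, 0.58356694, 0.22557428]), 'tool_rot': array([-1.90651654e-04,  1.15122871e-01,  9.93350828e-01, -9.06379528e-04]), 'wrist_force': array([0.30789645, 0.16137273, 0.64783913]), 'torque': array([0.01439259, 0.01954387, 0.03437721]), 'grip_force': 0.0, 'opening': 1.0018671402692463} 0.008
side [[416.69244185015975, 0.0, 256.9210219941876], [0.0, 416.69244185015975, 194.36940873661524], [0.0, 0.0, 1.0]] [ 0.2601388  -0.74311339  0.9598906 ] [[0.9263442689399315, -0.2703694192133098, 0.2622721345404454], [-0.37658806700748315, -0.6799583426246831, 0.6291566419284323], [0.008229410046372593, -0.6815842056924087, -0.7316934107677457]]
top [[499.4998296983781, 0.0, 265.1210868508702], [0.0, 499.4998296983781, 200.66362412150542], [0.0, 0.0, 1.0]] [ 0.3546394  -0.00285265  1.77867835] [[-0.005107451486252023, -0.9950497336475096, 0.09924687152417465], [-0.9998573623071622, 0.0034837860174635757, -0.016526290423110983], [0.016098726020405046, -0.09931712240598281, -0.9949255953173158]]
wrist [[338.1700310869466, 0.0, 256.13381569816374], [0.0, 338.1700310869466, 190.83074987177272], [0.0, 0.0, 1.0]] [0.05475066 0.60333483 0.38437703] [[0.22826448536683344, 0.9287552661541033, 0.2920770109256015], [0.9735980331896643, -0.2172939295708397, -0.06993009324231407], [-0.0014813809201176269, 0.30032816012269353, -0.9538347874490036]]
```

View pics/side0.png

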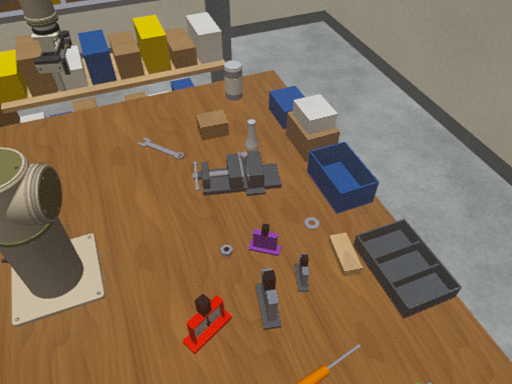

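View pics/top0.png

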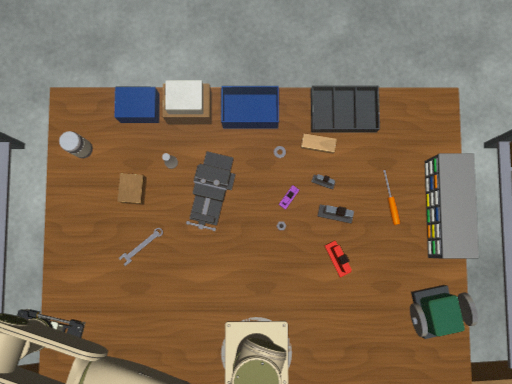

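Candidates: the grey gauge at side (268,300) / top (336,213), the smaller grey one at side (303,272) / top (324,181), purple at side (265,240), and red at side (208,323). I choose the larger grey one at (268,300). Next is a close crop of it and the vise.

```bash
python3 - <<'E'
import cv2, numpy as np
a=cv2.imread("pics/side0.png");b=cv2.imread("pics/top0.png")
f=lambda im,x,y,w,h:cv2.resize(im[y:y+h,x:x+w],(400,300),interpolation=cv2.INTER_CUBIC)
cv2.imwrite("pics/c1.png",np.vstack([np.hstack([f(a,230,240,100,75+15)[:300],f(a,190,140,100,75)]),np.hstack([f(b,290,165,80,60),f(b,170,140,80,60+40)])]))
E
```

```text
(no output)
```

View pics/c1.png

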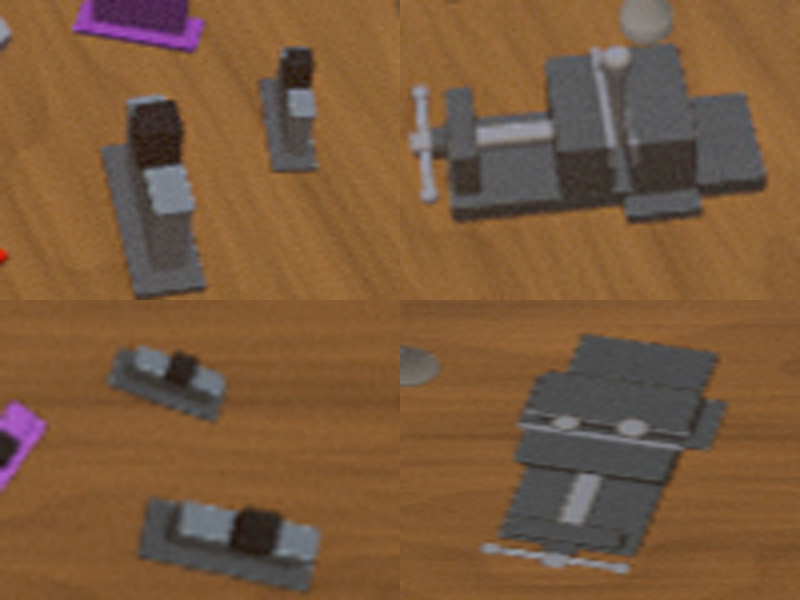

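The crop shows the large grey gauge with its black post at top (341,211), bar turned about −11° from world y. The vise studs are at top (203,181) and (216,182). The larger grey one is the target. Now coarse positions.

```bash
python3 - <<'E'
from h import *
im,K,p,Rm=cam("top")
print("post",onz(K,p,Rm,341.3,211.3,.145))
a=onz(K,p,Rm,290+138/5,165+257/5,.012);b=onz(K,p,Rm,290+307/5,165+290/5,.012);print("base edge",a,b)
print("short",onz(K,p,Rm,203.2,180.7,.098),"tall",onz(K,p,Rm,216.4,182.3,.14))
g=onz(K,p,Rm,341.3,211.3,.145)
s=readout.get_state();M=rot(s["tool_rot"])
w=np.array([.40,g[1],.30])
for q in (np.array([.45,.3,.30]),np.array([.50,g[1],.30])): print(M.T@(q-s["position"]))
print(M)
E
```

```text
post [ 0.48157624 -0.28035007  0.145     ]
base edge [ 0.4740807  -0.21822459  0.012     ] [ 0.45013379 -0.33803427  0.012     ]
short [0.59101111 0.17873537 0.098     ] tall [0.57964566 0.13062475 0.14      ]
[-0.36947692 -0.20476113 -0.07382291]
[-0.55089473 -0.75828924 -0.07318417]
[[-9.73489961e-01  2.28729458e-01 -3.61063358e-04]
 [ 2.28729724e-01  9.73489308e-01 -1.13172533e-03]
 [ 9.26323977e-05 -1.18430917e-03 -9.99999294e-01]]
```

Call:
apply_moves(
  rows="-0.033 -0.018 -0.008 0 0 0 0.093;-0.033 -0.018 -0.008 0 0 0 0.093;-0.033 -0.018 -0.008 0 0 0 0.093;-0.033 -0.018 -0.008 0 0 0 0.093;-0.033 -0.018 -0.008 0 0 0 0.093;-0.033 -0.018 -0.008 0 0 0 0.093;-0.033 -0.018 -0.008 0 0 0 0.093;-0.033 -0.018 -0.008 0 0 0 0.093;-0.033 -0.018 -0.008 0 0 0 0.093;-0.033 -0.018 -0.008 0 0 0 0.093;-0.033 -0.018 -0.008 0 0 0 0.093;-0.033 -0.018 -0.008 0 0 0 0.093",
)

```text
clock: 1.2
position: [0.4744, 0.2817, 0.323]
tool_rot: [0.0, 0.115, 0.993, 0.0]
wrist_force: [-0.2, 0.6, 0.3]
opening: 1.003
grip_force: 0.0
```

Call:
apply_moves(
  rows="-0.018 -0.029 0 0 0 0 0.093;-0.018 -0.029 0 0 0 0 0.093;-0.018 -0.029 0 0 0 0 0.093;-0.018 -0.029 0 0 0 0 0.093;-0.018 -0.029 0 0 0 0 0.093;0 0 0 0 0 0 0.093;0 0 0 0 0 0 0.093",
)

```text
clock: 1.78
position: [0.5281, 0.1198, 0.3223]
tool_rot: [-0.0, 0.117, 0.993, -0.0]
wrist_force: [0.3, -0.3, -1.1]
opening: 0.999
grip_force: 0.0
```

```bash
python3 - <<'E'
from h import *
im,K,p,Rm=cam("wrist");cv2.imwrite("pics/w1.png",im);np.savez("w1",K=K,p=p,R=Rm)
E
```

```text
(no output)
```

View pics/w1.png

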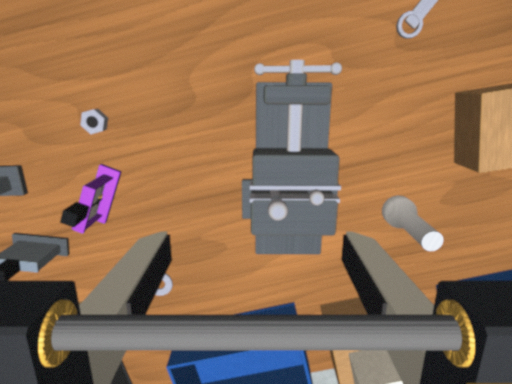

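The tall stud's head is at about (278,211) and the short one's at (317,198). The gauges are to the left. I'll take a second view from further along.

Call:
apply_moves(
  rows="-0.006 -0.036 0 0 0 0 0.093;-0.006 -0.036 0 0 0 0 0.093;-0.006 -0.036 0 0 0 0 0.093;0 0 0 0 0 0 0.093;0 0 0 0 0 0 0.093",
)

```text
clock: 2.25
position: [0.5204, 0.0121, 0.3227]
tool_rot: [0.0, 0.116, 0.993, 0.0]
wrist_force: [0.1, 0.4, -0.0]
opening: 0.996
grip_force: 0.0
```

```bash
cat >> h.py <<'E'
def tri(L):
    A=np.zeros((3,3));b=np.zeros(3)
    for p,d in L:
        P=np.eye(3)-np.outer(d,d);A+=P;b+=P@p
    return np.linalg.solve(A,b)
def blob(im,u,v,r=22,t=150):
    x0,y0=int(u)-r,int(v)-r
    g=im[y0:y0+2*r,x0:x0+2*r].min(2); m=(g>t).astype(np.uint8)
    m=cv2.morphologyEx(m,cv2.MORPH_OPEN,cv2.getStructuringElement(cv2.MORPH_ELLIPSE,(7,7)))
    n,l,s,c=cv2.connectedComponentsWithStats(m)
    return [(c[i][0]+x0,c[i][1]+y0,s[i][2:].tolist()) for i in range(1,n)]
E
python3 - <<'E'
from h import *
im,K,p,Rm=cam("wrist");cv2.imwrite("pics/w2.png",im);np.savez("w2",K=K,p=p,R=Rm)
a=cv2.imread("pics/w1.png");z=np.load("w1.npz")
ct=onz(z["K"],z["p"],z["R"],278,211,.129);cs=onz(z["K"],z["p"],z["R"],317,198,.089);print(ct,cs)
pt=proj(K,p,Rm,ct);ps=proj(K,p,Rm,cs);print(pt,ps)
print(blob(a,278,211,15),blob(a,317,198,12))
print(blob(im,*pt,18),blob(im,*ps,18))
v=np.hstack([cv2.resize(a[165:240,240:340],(400,300),interpolation=2),cv2.resize(im[int(pt[1])-40:int(pt[1])+35,int(pt[0])-40:int(pt[0])+60],(400,300),interpolation=2)]);cv2.imwrite("pics/c2.png",v);print(int(pt[0])-40,int(pt[1])-40)
E
```

```text
[0.58202185 0.13215798 0.129     ] [0.59194797 0.18134509 0.089     ]
[375.18970627 196.06852737] [405.66964783 184.34652849]
[(np.float64(277.5), np.float64(211.0), [18, 17, 238])] [(np.float64(316.54347826086956), np.float64(187.43478260869566), [24, 4, 92]), (np.float64(316.8203125), np.float64(198.15625), [13, 13, 128])]
[(np.float64(377.20384615384614), np.float64(195.81923076923078), [19, 18, 260])] [(np.float64(406.35036496350364), np.float64(184.24817518248176), [14, 13, 137])]
335 156
```

View pics/c2.png

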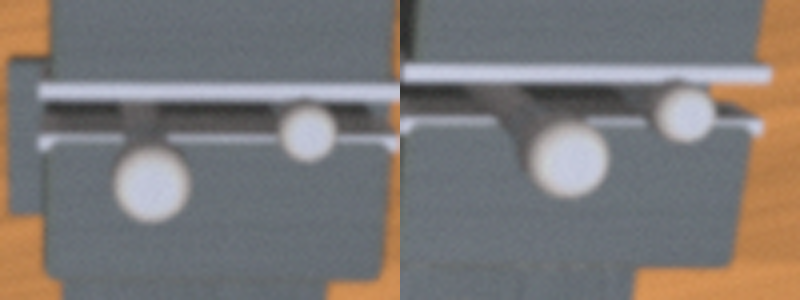

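Both stud heads are cleanly seen as bright discs in both views, at (277.5,211)/(316.8,198.2) and (377.2,195.8)/(406.4,184.2).

```bash
python3 - <<'E'
from h import *
z1=np.load("w1.npz");z2=np.load("w2.npz")
f=lambda z,u,v:ray(z["K"],z["p"],z["R"],u,v)
t=tri([f(z1,277.5,211),f(z2,377.2,195.8)]);s=tri([f(z1,316.8,198.2),f(z2,406.4,184.2)]);print(t,s)
for h in (.122,.126,.130,.134):
  T=np.mean([onz(z["K"],z["p"],z["R"],*q,h) for z,q in((z1,(277.5,211)),(z2,(377.2,195.8)))],0)
  S=np.mean([onz(z["K"],z["p"],z["R"],*q,.089) for z,q in((z1,(316.8,198.2)),(z2,(406.4,184.2)))],0)
  d=S-T;print(h,T,S,np.hypot(*d[:2]),np.degrees(np.arctan2(-d[0],d[1])))
E
```

```text
[0.57859739 0.13180963 0.13769315] [0.59044878 0.18062011 0.09319915]
0.122 [0.58484135 0.13392194 0.122     ] [0.59205574 0.18164206 0.089     ] 0.04826238159573144 -8.596948930199847
0.126 [0.5832499 0.1333844 0.126    ] [0.59205574 0.18164206 0.089     ] 0.04905450373684215 -10.341298653672112
0.13 [0.58165845 0.13284686 0.13      ] [0.59205574 0.18164206 0.089     ] 0.049890625459643276 -12.028702567841995
0.134 [0.580067   0.13230933 0.134     ] [0.59205574 0.18164206 0.089     ] 0.050768572886694806 -13.659120015232993
```

Call:
apply_moves(
  rows="-0.006 -0.036 0 0 0 0 0.093;-0.006 -0.036 0 0 0 0 0.093;-0.006 -0.036 0 0 0 0 0.093;-0.006 -0.036 0 0 0 0 0.093;-0.006 -0.036 0 0 0 0 0.093;-0.006 -0.036 0 0 0 0 0.093;-0.006 -0.036 0 0 0 0 0.093;-0.006 -0.036 0 0 0 0 0.093",
)

```text
clock: 2.97
position: [0.5024, -0.2786, 0.3227]
tool_rot: [0.0, 0.114, 0.994, 0.0]
wrist_force: [0.7, 0.7, -0.7]
opening: 1.002
grip_force: 0.0
```

Call:
apply_moves(
  rows="0 0 0 0 0 7.13 0.093;0 0 0 0 0 7.13 0.093;0 0 0 0 0 7.13 0.093;0 0 0 0 0 7.13 0.093;0 0 0 0 0 7.13 0.093;0 0 0 0 0 7.13 0.093;0 0 0 0 0 7.13 0.093;0 0 0 0 0 7.13 0.093;0 0 0 0 0 7.13 0.093;0 0 0 0 0 7.13 0.093;0 0 0 0 0 7.13 0.093;0 0 0 0 0 7.13 0.093",
)

```text
clock: 3.97
position: [0.5028, -0.2767, 0.3226]
tool_rot: [-0.0, 0.76, 0.65, 0.0]
wrist_force: [0.7, 0.5, -0.3]
opening: 1.002
grip_force: 0.0
```

Call:
apply_moves(
  rows="0 0 0 0 0 7.13 0.093;0 0 0 0 0 7.13 0.093;0 0 0 0 0 7.13 0.093;0 0 0 0 0 7.13 0.093;0 0 0 0 0 7.13 0.093;0 0 0 0 0 7.13 0.093;0 0 0 0 0 7.13 0.093;0 0 0 0 0 7.13 0.093;0 0 0 0 0 7.13 0.093;0 0 0 0 0 7.13 0.093;0 0 0 0 0 7.13 0.093;0 0 0 0 0 7.13 0.093",
)

```text
clock: 4.97
position: [0.5028, -0.2768, 0.3225]
tool_rot: [-0.0, 0.999, -0.039, 0.0]
wrist_force: [0.6, -0.6, -0.2]
opening: 1.001
grip_force: 0.0
```

Call:
apply_moves(
  rows="0 0 0 0 0 7 0.093;0 0 0 0 0 0 0.093;0 0 0 0 0 0 0.093",
)

```text
clock: 5.22
position: [0.5025, -0.2774, 0.3226]
tool_rot: [-0.0, 0.995, -0.096, 0.0]
wrist_force: [0.2, -0.1, -0.0]
opening: 0.997
grip_force: 0.0
```

```bash
python3 - <<'E'
from h import *
im,K,p,Rm=cam("wrist");cv2.imwrite("pics/w3.png",im);np.savez("w3",K=K,p=p,R=Rm)
s=readout.get_state();print(s["clock"],s["qpos"],s["position"],s["tool_rot"],p)
E
```

```text
5.2667 [-5.94639480e-01  4.03185380e-02  1.41041704e+00  3.39658264e-04
  1.69096607e+00  1.16765502e+00] [ 0.50226383 -0.27771904  0.32256861] [-1.74127512e-04  9.95421487e-01 -9.55825947e-02  3.28177041e-05] [ 0.58484361 -0.29332883  0.48126114]
```

View pics/w3.png

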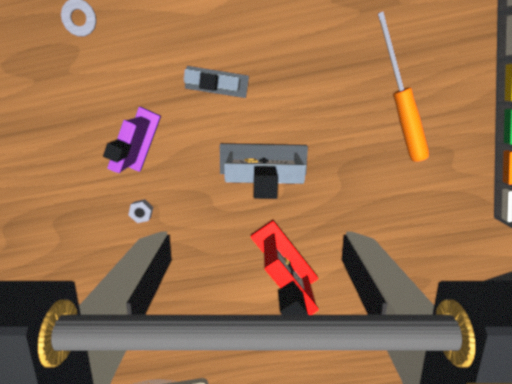

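The chosen gauge is at the image centre, dial towards the camera. Post spans (253–278, 166–198), the base's front edge runs from (220,143) to (307,147), and brass is visible at about (255,160).

```bash
python3 - <<'E'
from h import *
z=np.load("w3.npz");K,p,Rm=z["K"],z["p"],z["R"];im=cv2.imread("pics/w3.png")
s=im[130:205,210:320];hsv=cv2.cvtColor(s,cv2.COLOR_BGR2HSV)
blk=((s.max(2)<60)*255).astype(np.uint8);blk[:30]=0
ys,xs=np.where(blk[40:]>0);ys+=40+130;xs+=210
print("black",xs.min(),xs.max(),ys.min(),ys.max(),len(xs))
for v in (185,190,194,196,197,198): 
  r=xs[ys==v]; print(v,(r.min(),r.max()) if len(r) else None)
grey=((hsv[...,1]<90)*255).astype(np.uint8)
c=max(cv2.findContours(grey,0,2)[0],key=cv2.contourArea);print("hull",(cv2.approxPolyDP(cv2.convexHull(c),2,True)[:,0]+[210,130]).tolist())
E
```

```text
black 254 276 170 197 610
185 (np.int64(255), np.int64(276))
190 (np.int64(255), np.int64(276))
194 (np.int64(255), np.int64(276))
196 (np.int64(255), np.int64(275))
197 (np.int64(258), np.int64(275))
198 None
hull [[307, 146], [304, 182], [274, 198], [255, 197], [226, 182], [220, 173], [220, 144]]
```

```bash
python3 - <<'E'
from h import *
z=np.load("w3.npz");K,p,Rm=z["K"],z["p"],z["R"]
far=onz(K,p,Rm,265.4,198,.145)
A=onz(K,p,Rm,220,143.5,0.0);B=onz(K,p,Rm,307.7,146,0.0);d=A-B;yaw=np.arctan2(-d[0],d[1]);gx=np.array([np.cos(yaw),np.sin(yaw),0])
print(np.linalg.norm(d),np.degrees(yaw),"post c",far+.013*gx,"base c",(A+B)/2-.022*gx)
s=readout.get_state();M=rot(s["tool_rot"]);print(M, s["position"],np.degrees(np.arctan2(M[1,0],M[0,0])))
E
```

```text
0.1255562518565444 -12.585755918246583 post c [ 0.48373176 -0.28383581  0.145     ] base c [ 0.48000612 -0.28340882  0.        ]
[[ 9.81727933e-01 -1.90289926e-01  9.86220144e-05]
 [-1.90289948e-01 -9.81727875e-01  3.40386930e-04]
 [ 3.20477769e-05 -3.52934136e-04 -9.99999937e-01]] [ 0.50226383 -0.27771904  0.32256861] -10.969705744799983
```

Call:
apply_moves(
  rows="-0.009 0.005 0 0 0 1 0.093;-0.0095 0.0045 0.01 0 0 0 0.093;0 0 0.033 0 0 0 0.093;0 0 0.033 0 0 0 0.093;0 0 0.033 0 0 0 0.093;0 0 0.033 0 0 0 0.093;0 0 0.03 0 0 0 0.093;0 0 0.02 0 0 0 0.093;0 0 0.012 0 0 0 0.093;0 0 0.0065 0 0 0 0.093;0 0 0 0 0 0 0.093",
  grip_force=30,
)

```text
clock: 6.18
position: [0.4807, -0.2843, 0.1112]
tool_rot: [-0.0, 0.994, -0.107, -0.001]
wrist_force: [-1.0, 0.6, 1.1]
opening: 1.002
grip_force: 0.0
```

```bash
python3 - <<'E'
from h import *
im,K,p,Rm=cam("wrist");im2=cv2.resize(im[120:320,110:410],(780,520),interpolation=2);cv2.imwrite("pics/w4.png",im2);cv2.imwrite("pics/w4f.png",im);np.savez("w4",K=K,p=p,R=Rm)
s=readout.get_state();print(s["clock"],s["position"],s["wrist_force"])
E
```

```text
6.2333 [ 0.48143422 -0.2847938   0.1126652 ] [ 0.52442804 -0.01017265  0.72832131]
```

View pics/w4.png

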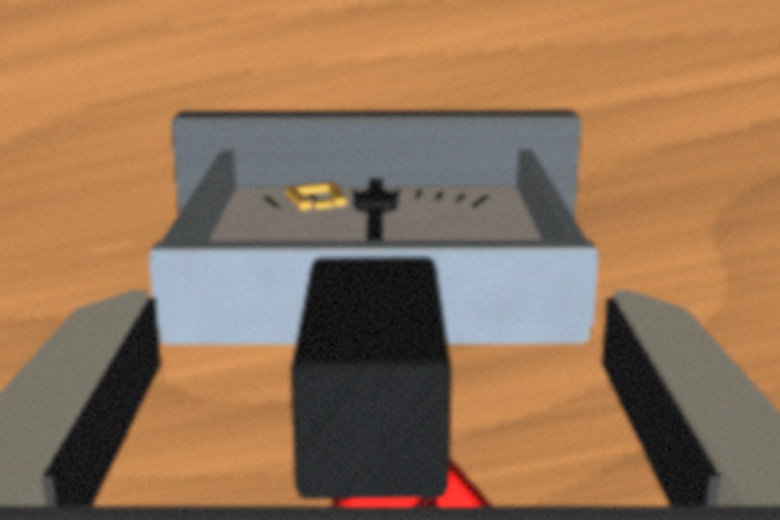

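The post sits centred between the pads and square to them. The brass fork is at crop (316,196), the pointer bob at (376,195) on the zero line, so the mark is on the +y side (left). Closing.

Call:
apply_moves(
  rows="0 0 0 0 0 0 0.02;0 0 0 0 0 0 0.02;0 0 0 0 0 0 0.02;0 0 0 0 0 0 0.02;0 0 0 0 0 0 0.02;0 0 0 0 0 0 0.02;0 0 0 0 0 0 0.02;0 0 0 0 0 0 0.02",
  grip_force=30,
)

```text
clock: 6.9
position: [0.4814, -0.2846, 0.1121]
tool_rot: [0.0, 0.994, -0.107, -0.0]
wrist_force: [-0.3, 0.3, -0.3]
opening: 0.476
grip_force: 0.0
```

```bash
python3 - <<'E'
from h import *
z=np.load("w4.npz");K,p,Rm=z["K"],z["p"],z["R"]
f=lambda a,b:(110+a/2.6,120+b/2.6)
yaw=np.radians(-12);gx=np.array([np.cos(yaw),np.sin(yaw),0]);gy=np.array([-gx[1],gx[0],0])
c=np.array([.482,-.2842,0])
for n,q in(("mark",(316,196)),("bob",(376,195)),("pivotline",(375,235)),("baseL",(175,115)),("baseR",(579,115))):
  for off in (.009,.012):
    o,d=ray(K,p,Rm,*f(*q));t=((c+off*gx-o)@gx)/(d@gx);X=o+t*d;print(n,off,"y",(X-c)@gy,"z",X[2])
s=readout.get_state();print(s["opening"],s["grip_force"],s["wrist_force"],s["torque"],s["position"])
E
```

```text
mark 0.009 y 0.01678280165649309 z 0.047169751621177924
mark 0.012 y 0.016068148497233387 z 0.05620435496009568
bob 0.009 y 0.0007774048340423126 z 0.04654770143842399
bob 0.012 y 0.0007123188164420819 z 0.05560755022196662
pivotline 0.009 y 0.0008601647583171318 z 0.07644824792266197
pivotline 0.012 y 0.0007917199906620426 z 0.08429460523646615
baseL 0.009 y 0.07586884687572489 z -0.04895968163083064
baseL 0.012 y 0.072756230458773 z -0.036023736645745985
baseR 0.009 y -0.07334904977295154 z -0.04590710181539359
baseR 0.012 y -0.0704057686894702 z -0.033095043514744016
0.47635463983584125 0.0 [-0.27952745  0.32642863 -0.31922585] [-0.00723569  0.13789188 -0.04328691] [ 0.48135281 -0.28457543  0.11214162]
```

Call:
apply_moves(
  rows="0 0 0 0 0 0 0.02;0 0 0 0 0 0 0.02;0 0 0 0 0 0 0.02;0 0 0 0 0 0 0.02;0 0 0 0 0 0 0.02;0 0 0 0 0 0 0.02;0 0 -0.005 0 0 0 0.02;0 0 -0.015 0 0 0 0.02;0 0 -0.03 0 0 0 0.02;0 0 -0.035 0 0 0 0.02;0 0 -0.035 0 0 0 0.02;0 0 -0.03 0 0 0 0.02",
)

```text
clock: 7.9
position: [0.4813, -0.2847, 0.2648]
tool_rot: [0.0, 0.994, -0.108, 0.0]
wrist_force: [-0.2, 0.2, -3.6]
opening: 0.28
grip_force: 30.0
```

Call:
apply_moves(
  rows="0 0 -0.025 0 0 0 0.02;0 0 -0.01 0 0 0 0.02;0 0 0 0 0 0 0.02;0 0 0 0 0 0 0.02",
)

```text
clock: 8.23
position: [0.4813, -0.2846, 0.2963]
tool_rot: [-0.0, 0.994, -0.108, -0.0]
wrist_force: [0.1, 0.6, -3.6]
opening: 0.278
grip_force: 30.0
```

```bash
python3 - <<'E'
from h import *
s=readout.get_state();M=rot(s["tool_rot"]);print(s["position"],s["opening"],s["grip_force"],s["wrist_force"],s["torque"]);print(M)
print(M.T@(np.array([.5805,.1325,s["position"][2]])-s["position"]))
E
```

```text
[ 0.48127444 -0.28460697  0.29632113] 0.2780075562658839 29.993340969085693 [ 0.08116827  0.5853141  -3.60516825] [0.03829487 0.21859672 0.01233631]
[[ 9.76861610e-01 -2.13872073e-01 -3.63889362e-04]
 [-2.13872028e-01 -9.76861674e-01  1.56735365e-04]
 [-3.88990889e-04 -7.52830046e-05 -9.99999922e-01]]
[ 7.72212320e-03 -4.28677389e-01  2.92682886e-05]
```

Call:
apply_moves(
  rows="0.0005 -0.015 0 0 0 0 0.02;0.0005 -0.03 0 0 0 0 0.02;0.0005 -0.033 0 0 0 0 0.02;0.0005 -0.033 0 0 0 0 0.02;0.0005 -0.033 0 0 0 0 0.02;0.0005 -0.033 0 0 0 0 0.02;0.0005 -0.033 0 0 0 0 0.02;0.0005 -0.033 0 0 0 0 0.02;0.0005 -0.033 0 0 0 0 0.02;0.0005 -0.033 0 0 0 0 0.02;0.0005 -0.033 0 0 0 0 0.02;0.0005 -0.03 0 0 0 0 0.02",
)

```text
clock: 9.23
position: [0.5656, 0.0795, 0.2935]
tool_rot: [0.0, 0.994, -0.107, -0.003]
wrist_force: [-0.3, -0.0, -3.1]
opening: 0.278
grip_force: 30.0
```

Call:
apply_moves(
  rows="0.0005 -0.025 0 0 0 0 0.02;0.0005 -0.018 0 0 0 0 0.02;0.0005 -0.01 0 0 0 0 0.02;0 -0.0037 0 0 0 1 0.02;0 0 0 0 0 0 0.02;0 0 0 0 0 0 0.02",
)

```text
clock: 9.73
position: [0.58, 0.1316, 0.2961]
tool_rot: [0.001, 0.993, -0.117, -0.001]
wrist_force: [0.6, 0.1, -3.1]
opening: 0.276
grip_force: 30.0
```

```bash
python3 - <<'E'
from h import *
im,K,p,Rm=cam("wrist");b,Kb,pb,Rb=cam("side")
cv2.imwrite("pics/w5f.png",im);cv2.imwrite("pics/s5f.png",b)
cv2.imwrite("pics/w5.png",np.vstack([cv2.resize(im[100:250,110:410],(600,300),interpolation=2),cv2.resize(b[100:200,150:350],(600,300),interpolation=2)]))
s=readout.get_state();print(s["clock"],s["position"],s["wrist_force"],s["torque"]);M=rot(s["tool_rot"]);print(np.degrees(np.arctan2(M[1,0],M[0,0])),M[:,2])
E
```

```text
9.8333 [0.58023167 0.13133829 0.29684527] [ 0.05327117 -0.09399885 -3.03795937] [ 0.00885861  0.17902498 -0.01046561]
-13.416487270636118 [-4.42464711e-04 -4.72397706e-04 -9.99999791e-01]
```

View pics/w5.png

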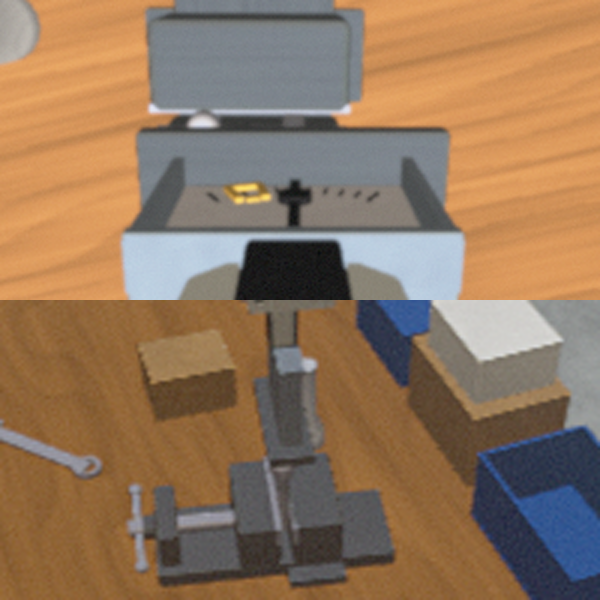

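The gauge hangs level over the vise, fork at (247,192) and pointer at (294,197) in the top part; the short stud is on the fork's side. Lowering.

Call:
apply_moves(
  rows="0 -0.001 0.01 0 0 0 0.02;0 0 0.013 0 0 0 0.02;0 0 0.008 0 0 0 0.02;0 0 0.003 0 0 0 0.02;0 0 0 0 0 0 0.02;0 0 0 0 0 0 0.02",
)

```text
clock: 10.33
position: [0.5803, 0.1335, 0.2627]
tool_rot: [0.0, 0.993, -0.116, -0.0]
wrist_force: [-0.4, 0.0, -3.2]
opening: 0.278
grip_force: 30.0
```

Call:
apply_moves(
  rows="0 0 0.001 0 0 0 0.02;0 0 0.001 0 0 0 0.02;0 0 0.001 0 0 0 0.02;0 0 0 0 0 0 0.02;0 0 0 0 0 0 0.02",
)

```text
clock: 10.75
position: [0.5806, 0.1336, 0.2602]
tool_rot: [-0.0, 0.993, -0.116, 0.0]
wrist_force: [-0.6, -0.5, -3.6]
opening: 0.28
grip_force: 30.0
```

Call:
apply_moves(
  rows="0 0 0.001 0 0 0 0.02;0 0 0.001 0 0 0 0.02;0 0 0.001 0 0 0 0.02;0 0 0 0 0 0 0.02;0 0 0 0 0 0 0.02",
)

```text
clock: 11.17
position: [0.5805, 0.1336, 0.257]
tool_rot: [0.0, 0.993, -0.116, -0.0]
wrist_force: [0.2, -0.0, -3.5]
opening: 0.281
grip_force: 30.0
```

Call:
apply_moves(
  rows="0 0 0.0007 0 0 0 0.02;0 0 0 0 0 0 0.02;0 0 0.0007 0 0 0 0.02;0 0 0 0 0 0 0.02;0 0 0 0 0 0 0.02",
)

```text
clock: 11.58
position: [0.5806, 0.1335, 0.2557]
tool_rot: [0.0, 0.993, -0.116, -0.0]
wrist_force: [-0.1, 0.4, -3.6]
opening: 0.279
grip_force: 30.0
```

Call:
apply_moves(
  rows="0 0 0.0007 0 0 0 0.02;0 0 0 0 0 0 0.02;0 0 0.0007 0 0 0 0.02;0 0 0 0 0 0 0.02;0 0 0 0 0 0 0.02",
)

```text
clock: 12.0
position: [0.5807, 0.1336, 0.2549]
tool_rot: [-0.0, 0.993, -0.116, 0.0]
wrist_force: [-1.1, 0.1, 2.5]
opening: 0.273
grip_force: 30.0
```

Contact at TCP z ≈ 0.255 with about 6 N. I'll hold it there, then start rocking about the contact, which is 112 mm ahead of the TCP.

Call:
apply_moves(
  rows="0 0 0 0 0 0 0.02;0 0 0 0 0 0 0.02;0 0 0 0 0 0 0.02",
)

```text
clock: 12.25
position: [0.5808, 0.1336, 0.2549]
tool_rot: [-0.0, 0.993, -0.116, 0.0]
wrist_force: [-1.8, -0.4, 3.7]
opening: 0.274
grip_force: 30.0
```

Call:
apply_moves(
  rows="0 -0.0020 0 -1 0 0 0.02;0 -0.0020 0 -1 0 0 0.02;0 -0.0020 0 -1 0 0 0.02;0 -0.0020 0 -1 0 0 0.02;0 0 0 0 0 0 0.02;0 0 0 0 0 0 0.02",
)

```text
clock: 12.75
position: [0.5828, 0.1416, 0.2544]
tool_rot: [0.036, 0.993, -0.116, -0.004]
wrist_force: [-1.2, -3.6, 4.8]
opening: 0.279
grip_force: 30.0
```

Call:
apply_moves(
  rows="0 -0.0020 0 -1 0 0 0.02;0 -0.0020 0 -1 0 0 0.02;0 -0.0020 0 -1 0 0 0.02;0 -0.0020 0 -1 0 0 0.02;0 0 0 0 0 0 0.02;0 0 0 0 0 0 0.02",
)

```text
clock: 13.25
position: [0.5845, 0.1498, 0.2533]
tool_rot: [0.07, 0.991, -0.115, -0.008]
wrist_force: [1.0, -2.9, 4.6]
opening: 0.277
grip_force: 30.0
```

Call:
apply_moves(
  rows="0 -0.0020 0 -1 0 0 0.02;0 -0.0020 0 -1 0 0 0.02;0 -0.0020 0 -1 0 0 0.02;0 -0.0020 0 -1 0 0 0.02;0 0 0 0 0 0 0.02;0 0 0 0 0 0 0.02",
)

```text
clock: 13.75
position: [0.5861, 0.1574, 0.2519]
tool_rot: [0.104, 0.988, -0.115, -0.012]
wrist_force: [0.3, -0.8, 5.0]
opening: 0.279
grip_force: 30.0
```

Call:
apply_moves(
  rows="0 -0.0020 0 -1 0 0 0.02;0 -0.0020 0 -1 0 0 0.02;0 -0.0020 0 -1 0 0 0.02;0 0 0 0 0 0 0.02;0 0 0 0 0 0 0.02;0 0 0 0 0 0 0.02;0 0 0 0 0 0 0.02;0 0 0 0 0 0 0.02;0 0 0 0 0 0 0.02;0 0 0 0 0 0 0.02;0 0 0 0 0 0 0.02;0 0 0 0 0 0 0.02",
)

```text
clock: 14.75
position: [0.5874, 0.1625, 0.2506]
tool_rot: [0.13, 0.985, -0.115, -0.015]
wrist_force: [2.0, 0.5, 1.4]
opening: 0.277
grip_force: 30.0
```

```bash
python3 - <<'E'
from h import *
im,K,p,Rm=cam("wrist");cv2.imwrite("pics/w6f.png",im);cv2.imwrite("pics/w6.png",cv2.resize(im[170:230,170:330],(800,300),interpolation=2))
s=readout.get_state();M=rot(s["tool_rot"]);print(s["clock"],s["position"],s["wrist_force"],"sole",s["position"]+.112*M[:,2],"tilt",np.arccos(-M[2,2]),"gx z",M[2,0])
E
```

```text
14.8 [0.58738376 0.16257085 0.25059719] [ 2.0454441  -0.12534378  1.69687622] sole [0.58068588 0.13439792 0.14240558] tilt 0.2615261914518553 gx z -0.00015257558355746825
```

View pics/w6.png

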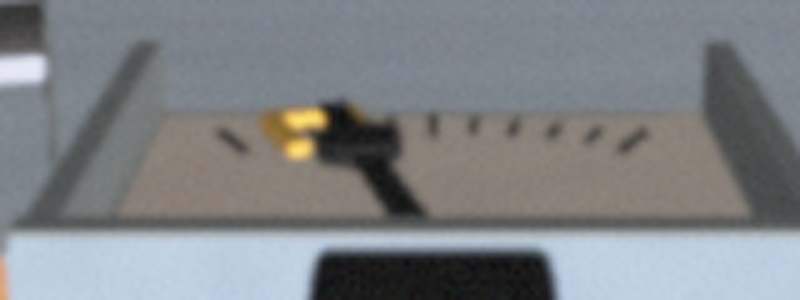

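The pointer bob is at crop (358,135), tip at about (339,105). It is entering the fork from the right; the fork spans 262–381 and its middle works out to about 0.31 rad from the earlier ray. The tilt is 0.26, so I'll rock about 2.5° more.

Call:
apply_moves(
  rows="0 -0.0016 0 -0.8 0 0 0.02;0 -0.0016 0.0001 -0.8 0 0 0.02;0 -0.0016 0.0001 -0.8 0 0 0.02;0 0 0 0 0 0 0.02;0 0 0 0 0 0 0.02;0 0 0 0 0 0 0.02;0 0 0 0 0 0 0.02;0 0 0 0 0 0 0.02;0 0 0 0 0 0 0.02;0 0 0 0 0 0 0.02;0 0 0 0 0 0 0.02;0 0 0 0 0 0 0.02",
)

```text
clock: 15.8
position: [0.5884, 0.1669, 0.2492]
tool_rot: [0.15, 0.982, -0.115, -0.018]
wrist_force: [0.4, 1.5, 3.2]
opening: 0.279
grip_force: 30.0
```

```bash
python3 - <<'E'
from h import *
im,K,p,Rm=cam("wrist");b=cam("side")[0];cv2.imwrite("pics/w7f.png",im);w4=cv2.imread("pics/w4f.png")
f=lambda i:cv2.resize(i[180:222,190:290],(700,294),interpolation=2)
cv2.imwrite("pics/w7.png",np.vstack([f(im),f(w4)]))
s=readout.get_state();M=rot(s["tool_rot"]);print(s["clock"],s["position"],s["wrist_force"],"sole",s["position"]+.112*M[:,2],"tilt",np.arccos(-M[2,2]),"gx z",M[2,0])
E
```

```text
15.9 [0.5884462  0.16690792 0.24919267] [0.68911141 0.05881764 3.17731226] sole [0.58070787 0.13432671 0.14231618] tilt 0.3036405330881801 gx z -8.863808831709868e-05
```

View pics/w7.png

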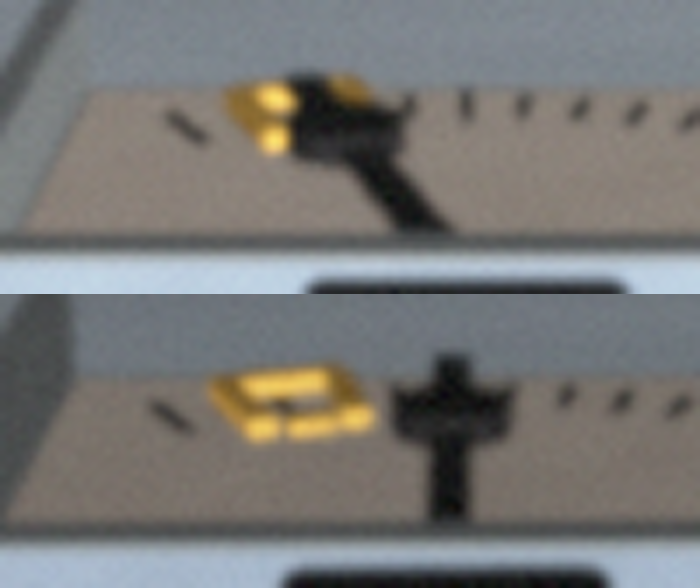

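The pointer tip is at (305,82), midway between the fork's left edge (228) and right edge (375), so both views give a mark of about 0.308 rad against a tilt of 0.304. Contact is light, about 6.5 N, and everything is still. I'll hand it in.

```bash
python3 -c "
from rig import robot
print(robot.close_job())"
```

```text
the job is handed in; nothing more can be done
None
```

I handed the job in with the gauge held still on the tall stud at about 6.5 N, rocked to about 0.30 rad, with the pointer inside the brass fork (middle about 0.31 rad); the hand-in returned no verdict.

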